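Log in the vial basket and hang it on the hook

TASK

Draw the vial basket out from under the low white shelf by its blue pull grip and set it down in the yellow taped square, its barcode label facing the scanner window. Let go of it, squeeze the scanner's orange trigger fully and release it. Then take the basket by its arched top handle, hang it upright by that handle on both prongs of the hook stand and let go; leave the jar, the bottle and the rubber bulb where they stand.

Things in the scene. Friction and masses are not known exactly. Their poses are not given: they have to be found in the camera images.
- basket: Loose open metal vial basket, 100 (x) by 120 (y) by 55 mm high, about 200 g; its vials are fixed and below the rim. Origin: centre of its underside, z up. Blue pull grip sticks out at -x, barcode label on the +x wall, arched handle over the middle, spanning y; 135 mm tall in all. Starts under the shelf, pull grip towards the robot, handle covered: only the pull grip can be taken at first.
- pull (a point): Grip point on the basket's blue pull grip: a block 34 (x) by 18 (y) by 36 mm high, 12 to 48 mm above the basket's underside, centred 90 mm from the basket's centre towards its -x; this point is 36 mm above the underside. Pinch it across y. A 10 mm wide stem joins it to the basket wall.
- handle (a point): Centre of the basket handle's top bar: straight, along basket y, 10 by 10 mm in section, 123 mm long (111 mm clear between its legs), 130 mm above the underside; 70 mm clear height between bar and basket rim. Middle 60 mm is blue. Pinch it across basket x.
- label (a point): Centre of the white barcode label (70 by 34 mm) on the basket's +x wall.
- shelf: Fixed low white bridge shelf, blue front edge. Board 200 wide (y), from x -20 to +70 mm, underside 155 mm, top 170 mm above the bench; 12 mm side panels with 168 mm between them. Origin on the bench, 20 mm behind the front edge, midway. Open to -x. The basket must come out to -x by about 95 mm before it moves sideways.
- station: Fixed scan station. Origin on the bench at the centre of the yellow taped square; its +x points to the scanner, a pistol barcode scanner clamped lying on its side: barrel along x from 105 to 200 mm, 66 mm wide, top at 90 mm, its window facing -x; its grip sticks out to +y.
- square (a point): Centre of the yellow taped square on the bench (outer 150 along station x by 170 mm along y, tape 15 mm wide, flat). Axes as the station's. The basket's centre goes here, its x along the station's x, so label towards the scanner and pull grip towards -x.
- scan_window (a point): Centre of the scanner's window, 105 mm from the square's centre towards station +x, 60 mm above the bench.
- scanner_grip (a point): On the centreline of the scanner's fixed blue grip, beside the trigger, 60 mm above the bench. The grip is a bar along station y (25 to 118 mm), 30 mm thick in x, z 43 to 77 mm. The orange trigger lies along its -x side; both together are 52 mm wide in x with the trigger out, 40 mm squeezed. Straddle both from above, pinching along station x.
- trigger_face (a point): Middle of the orange trigger's pressing face (faces station -x), 40 mm from its hinge, 60 mm above the bench; the trigger bar is 58 mm long along y, 24 mm high.
- trigger (a joint): Trigger angle, rad: 0 out (sprung back), 0.28 fully squeezed against its stop (needs about 5 N at the face).
- hook: Fixed hook stand, origin on the bench under the seat of its two prongs. Post (18 mm thick, 200 mm tall) at x +100 mm on a base plate (x 60 to 170 mm, 12 mm thick, 150 mm wide); prongs run from the post's crossbar to -x (open end towards the robot).
- hook_seat (a point): Midway between the two prongs, level with their tops, 200 mm above the bench; axes as the hook's. Prongs: 8 mm bars along x at y -38 and +38 mm, flat from x +100 to -26, then turned up to red ball tips at x -38 mm (20 mm above the seat). The handle bar rests across both, centre 5 mm above this point, pull grip to -x. Bring it in over the tips from -x, then lower.
- bulb: Bystander: orange rubber bulb, 52 mm wide, 85 mm tall, standing beside the scanner. Origin: centre of its underside.
- jar: Bystander: small amber jar, 44 mm wide, 55 mm tall, standing on the shelf. Origin: centre of its underside.
- bottle: Bystander: white bottle with green label and blue cap, 44 mm wide, 100 mm tall, standing beside the scanner. Origin: centre of its underside.

How it is judged:
By the outcome, as a careful person would: the job done as asked, in the order asked, and still so for the second after the job is handed in, with the robot touching nothing.
It also fails if it takes over 72 s, if anything falls off the work surface, if the arm or the gripper's body presses on something with over 40 N, if the wrist force passes 120 N, or if a joint passes its speed limit or range.

ROBOT

A 7-joint arm with a two-finger parallel gripper is mounted at the origin on the work surface. World frame = base frame: x ahead of the robot, y to its left, z up, the work surface at z = 0. Lengths are in m, angles in rad, forces in N, time in s.
With the tool pointing down it reaches from about 0.4 to 0.85 m from the base axis. Payload 10.4 kg.
Tool frame: the origin (TCP) lies midway between the tips of the shut fingers; the grasp point (between the pads) lies 19 mm behind it; x points along the fingers, y is the direction in which the jaws open and shut, and the axes are right-handed (so a half turn about x gives the same grasp; the last joint's range is limited). The gripper opens to 85 mm and grips with 20 to 120 N. Pads are 22 mm wide; open, the fingers measure 114 mm over their backs; the gripper's body (76 mm by 85 mm) begins 54 mm behind the grasp point. The pads swing forward as they close: fully open they stand 13 mm farther back than shut.
Start: joints at [1.201, 0.332, -0.065, 1.46, 0.022, 1.35, -0.088], TCP at [0.212, -0.588, 0.231] pointing down, gripper open.
Joint ranges: [-2.6, 2.6], [-0.5, 2.12], [-1.47, 1.34], [0.16, 2.42], [-1.27, 4.41], [0.06, 2.06], [-2.6, 2.6]. Speed limits (rad/s): [2.22, 2.22, 2.79, 2.79, 3.14, 3.14, 3.14].

INTERFACE

Orientations are given as a unit quaternion [w, x, y, z].
In Python, from rig import * gives the robot as it stands.
- The arm moves only by the tool drive_tool, never from a script. Its argument "plan" is one flat list of numbers, 7 for each row, row after row: the turn, a rotation vector about the tool's x, y, z normalised to -1 to 1, where 1 is 60 degrees, then the shift along the tool's x, y, z normalised to -1 to 1, where 1 is 0.1 m, then the closure, from -1 (fully open) to 1 (shut). A call has 1 to 5 rows; each row is the pose to reach, as a shift and turn from the pose measured when the call began, along the tool's axes at that moment; what a row does not reach only later rows make up. A row lasts 1/8 s, in which the tool goes at most 62.5 mm and 10.7 degrees, less where a joint would pass 70% of its speed; a pose out of reach is approached as far as the arm can. A call with a number of a shift or a turn outside -1 to 1 is refused whole. A call with a gripper value outside its range is refused whole. The fingers move at their own pace and stop on an object; "grip_force" is the grip in N (left out, the last holds). Time passes only in rows, so rows that repeat a pose let the fingers close. It gives the time, the measured TCP pose, the force and the opening at its end, in the units of the state.
- get_state(): the state, without advancing time (a new reading comes with each control period).
- capture(name): name is "side" or "top"; returns a dict with "image" (480x640x3 uint8, red, green, blue), "fx", "fy", "cx", "cy" (pixels), "position" and "rotation" of the camera in the world. Camera axes: x right, y down, z forward; pixel columns grow to the right and rows downward; lengths in m; the calibration is good to about 2 mm. A picture is of the moment at which its call begins. There is no depth.
- finish_job(): hands the job in, once; it reports no verdict.
The state is a dict: "t": time; "q": joint angles; "dq": joint speeds; "tau": joint torques, N m; "tcp_pos": TCP position; "orientation": TCP orientation; "ft_force": force on the tool from outside, world axes, zero at the start; "moment": the same for the moment, N m; "grip_width": finger opening in m.
Only numpy, scipy, OpenCV 4.12 (cv2) and the standard library are available. Lean on these libraries where they do the work, as an engineer would, in place of code of your own. Each camera call takes 0.05 s, during which the arm holds its last target. There are 200 camera calls.

## Working session

There is one attempt and no reset: what is moved stays moved. The work goes in short steps, Python scripts to look and compute and a tool call to move; the robot and the scene stay as the last step left them, time stands still between calls to the robot, and variables do not carry over. Pictures are saved under pics/ and viewed, about 8 in all and at most 12, crops included, and the job is handed in when it is done.

Besides the shell and the picture viewer there is one more tool, called after ">>>" as a command line: name --argument value ..., lists and objects as JSON in quotes. drive_tool: Moves the arm, as the interface text tells. Its arguments: {"type":"object","properties":{"plan":{"type":"array"},"grip_force":{"type":"number"}},"required":["plan"]}

```bash
ls; mkdir -p pics; python3 - <<'E'
from rig import *
import cv2,json,pickle
d={}
for n in("side","top"):
    c=capture(n); d[n]=c
    cv2.imwrite(f"pics/{n}0.png",c["image"][:,:,::-1])
    print(n,c["fx"],c["fy"],c["cx"],c["cy"],c["position"],c["rotation"])
pickle.dump(d,open("c0.pkl","wb"))
print(get_state())
E
```

```text
pics
side 495.6835252835589 495.6835252835589 314.4681041688554 233.70420623129164 [0.18101279 0.58113732 0.97720287] [ 0.10667756 -0.26147539  0.89783631 -0.33784684]
top 488.3133842583088 488.3133842583088 322.7320003532586 236.04998701782765 [ 0.43310638 -0.00787323  1.0465477 ] [-0.06490608  0.70954701 -0.69756657  0.07570412]
{'t': 0.1, 'q': array([ 1.2013881 ,  0.3328294 , -0.06471821,  1.46087544,  0.02160103,
        1.34989705, -0.08848344]), 'dq': array([-0.0009632 , -0.00200251,  0.00084962, -0.00086067, -0.00013781,
       -0.00079639, -0.00034876]), 'tau': array([ 1.50373307e-03, -6.26746058e+01,  4.92844416e-02, -3.92432714e+01,
        1.63146062e-02,  6.93101101e-03, -1.19563921e-05]), 'tcp_pos': array([ 0.21232563, -0.58746263,  0.23057395]), 'orientation': array([-0.12156655, -0.6963999 , -0.12247405,  0.69659806]), 'ft_force': array([ 0.30199237,  0.41943154, -0.5107086 ]), 'moment': array([-0.01288407,  0.04014303, -0.02187513]), 'grip_width': 0.08551936606455302}
```

View pics/side0.png

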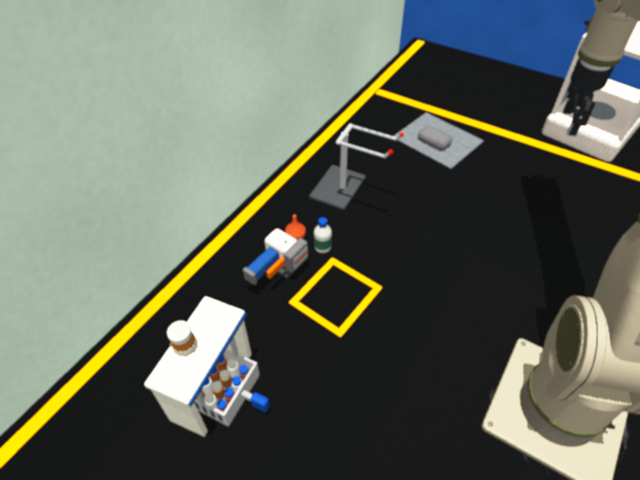

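View pics/top0.png

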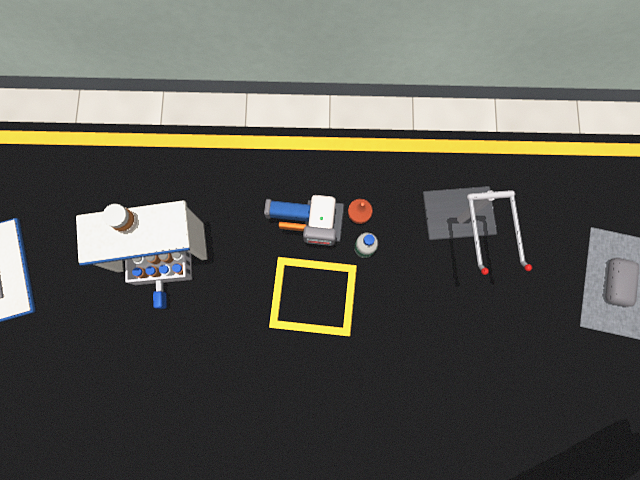

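The pictures show the pull grip at top px (159,298), the square around (313,297), the scanner grip at (288,211) with the orange trigger at (291,226), and the red prong tips at (485,270) and (529,267). Next I'll measure these.

```bash
cat > h.py <<'E'
import numpy as np, cv2, pickle
from scipy.spatial.transform import Rotation as R
def rot(c):
    q=np.array(c["rotation"]); return q if q.shape==(3,3) else R.from_quat(q[[1,2,3,0]]).as_matrix()
def ray(c,uv):
    d=rot(c)@np.array([(uv[0]-c["cx"])/c["fx"],(uv[1]-c["cy"])/c["fy"],1]); return np.array(c["position"]),d/np.linalg.norm(d)
def onz(c,uv,z):
    p,d=ray(c,uv); return p+d*(z-p[2])/d[2]
def tri(c1,u1,c2,u2):
    A=np.zeros((3,3));b=np.zeros(3)
    for c,u in((c1,u1),(c2,u2)):
        p,d=ray(c,u);M=np.eye(3)-np.outer(d,d);A+=M;b+=M@p
    return np.linalg.solve(A,b)
def proj(c,X):
    v=rot(c).T@(np.array(X)-c["position"]); return np.array([c["fx"]*v[0]/v[2]+c["cx"],c["fy"]*v[1]/v[2]+c["cy"]])
HSV={"yellow":((20,120,120),(35,255,255)),"blue":((100,140,60),(125,255,255)),"red":((0,200,120),(4,255,255)),"orange":((5,180,120),(18,255,255)),"white":((0,0,170),(180,60,255))}
def blobs(c,col,box,amin=8):
    u0,v0,u1,v1=box; h=cv2.cvtColor(c["image"],cv2.COLOR_RGB2HSV)
    m=np.zeros(h.shape[:2],np.uint8); m[v0:v1,u0:u1]=cv2.inRange(h,*HSV[col])[v0:v1,u0:u1]
    cs,_=cv2.findContours(m,cv2.RETR_EXTERNAL,cv2.CHAIN_APPROX_NONE)
    return sorted([k for k in cs if len(k)>=amin],key=lambda k:-cv2.contourArea(k))
def cen(k):
    m=cv2.moments(k); return np.array([m["m10"]/m["m00"],m["m01"]/m["m00"]]) if m["m00"] else k.reshape(-1,2).mean(0)
def rect(c,k,z):
    """min-area rectangle of the contour cast onto plane z"""
    P=np.array([onz(c,p,z)[:2] for p in k.reshape(-1,2)],np.float32)
    return cv2.minAreaRect((P*1000).astype(np.float32))
E
python3 - <<'E'
from h import *
np.set_printoptions(precision=4,suppress=True)
d=pickle.load(open("c0.pkl","rb"));t,s=d["top"],d["side"]
k=blobs(t,"yellow",(255,245,370,345))[0];print("square top",rect(t,k,0))
k=blobs(s,"yellow",(280,250,390,340))[0];print("square side",rect(s,k,0))
for n,c,b in(("top",t,(470,255,540,285)),("side",s,(370,120,420,165))):
    print("red",n,[(cen(k),cv2.contourArea(k),onz(c,cen(k),.22)) for k in blobs(c,"red",b,4)])
print("pull top",[(cen(k),cv2.contourArea(k),rect(t,k,.048)) for k in blobs(t,"blue",(145,284,175,315))[:2]])
print("pull side",[(cen(k),rect(s,k,.04)) for k in blobs(s,"blue",(248,388,280,420))[:2]])
k=blobs(t,"blue",(70,240,195,270));print("shelf edge",[(cen(x),cv2.contourArea(x),rect(t,x,.165)) for x in k[:2]])
k=blobs(t,"blue",(255,190,315,230));print("grip",[(cen(x),rect(t,x,.077)) for x in k[:2]])
k=blobs(t,"orange",(270,215,312,240));print("trig",[(cen(x),rect(t,x,.072)) for x in k[:2]])
k=blobs(t,"orange",(340,190,380,230));print("bulb",[(cen(x),rect(t,x,.04)) for x in k[:1]])
k=blobs(t,"blue",(350,225,385,260));print("cap",[(cen(x),rect(t,x,.1)) for x in k[:1]])
E
python3 - <<'E'
import cv2
a=cv2.imread('pics/top0.png')[190:320,60:210];b=cv2.imread('pics/top0.png')[180:270,420:550]
cv2.imwrite('pics/crop1.png',cv2.hconcat([cv2.resize(a,(450,390)),cv2.resize(cv2.copyMakeBorder(b,0,0,0,0,0),(350,390))]))
E
```

```text
square top ((514.59521484375, -3.6785812377929688), (172.4921875, 152.72283935546875), 84.75825500488281)
square side ((515.006103515625, -3.3360519409179688), (175.96063232421875, 155.19854736328125), 84.85913848876953)
red top [(array([483.25  , 271.0417]), 4.0, array([ 0.5441, -0.295 ,  0.22  ])), (array([526.75, 266.5 ]), 4.0, array([ 0.5533, -0.3705,  0.22  ]))]
red side [(array([390.2051, 150.9231]), 13.0, array([ 0.5429, -0.2932,  0.22  ]))]
pull top [(array([159.1111, 299.9103]), 195.0, ((497.9027404785156, 306.3656311035156), (35.58523941040039, 26.08634376525879), 4.789229869842529))]
pull side [(array([259.9118, 401.5117]), ((496.32879638671875, 314.4000244140625), (42.90802764892578, 29.425926208496094), 6.47093391418457))]
shelf edge [(array([131.4409, 256.6039]), 93.0, ((566.8709716796875, 321.33782958984375), (4.701017379760742, 198.2216033935547), 9.402260780334473)), (array([176.4714, 266.8952]), 35.0, ((550.0128173828125, 243.607177734375), (9.11690902709961, 16.404876708984375), 1.0074411630630493))]
grip [(array([289.3771, 210.3556]), ((681.016845703125, 47.89284896850586), (80.2798080444336, 35.48845672607422), 84.93732452392578))]
trig [(array([291.7516, 223.366 ]), ((655.274658203125, 41.90754699707031), (53.528568267822266, 3.9599642753601074), 85.24506378173828)), (array([290.    , 227.3833]), ((646.3567504882812, 43.86796951293945), (49.159568786621094, 4.15349006652832), 85.24598693847656))]
bulb [(array([367.5, 215.8]), ((682.7456665039062, -116.14653015136719), (2.185727834701538, 10.638773918151855), 1.1157076358795166))]
cap [(array([368.6147, 239.6147]), ((619.0643920898438, -111.56915283203125), (17.8492431640625, 18.33832359313965), 89.92018127441406))]
```

View pics/crop1.png

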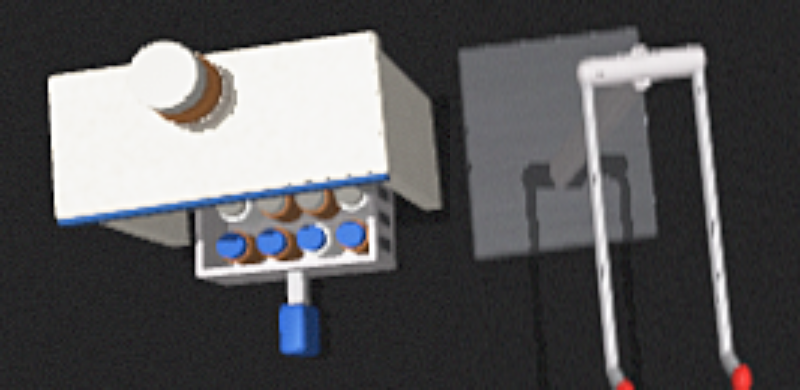

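The crop shows the basket partly out from under the shelf edge, the pull grip pointing towards the robot, and clear prong tips. Next I'll work out the first transit.

```bash
cat >> h.py <<'E'
def delta(st,pos,yaw,tiltR=None):
    """Tool-frame normalised delta to reach pos with tool x down and jaw axis (tool y) at yaw (mod pi)."""
    T=R.from_quat(np.array(st["orientation"])[[1,2,3,0]])
    best=None
    for a in (yaw,yaw+np.pi):
        y=np.array([np.cos(a),np.sin(a),0]);x=np.array([0,0,-1.]);D=R.from_matrix(np.c_[x,y,np.cross(x,y)])
        rv=(T.inv()*D).as_rotvec()
        if best is None or np.linalg.norm(rv)<np.linalg.norm(best): best=rv
    sh=T.inv().apply(np.array(pos)-st["tcp_pos"])
    print("turn",np.round(best/(np.pi/3),3),"shift",np.round(sh/.1,3),"pos",np.round(st["tcp_pos"],4),"q",np.round(st["q"],2),"F",np.round(st["ft_force"],1),"w",round(st["grip_width"],4),"t",round(st["t"],2))
E
python3 - <<'E'
from rig import *
from h import *
np.set_printoptions(precision=4,suppress=True)
d=pickle.load(open("c0.pkl","rb"));t,s=d["top"],d["side"]
a,b=onz(t,(126.7,280.7),.055),onz(t,(183.3,276),.055);print("rim",a,b,"yaw deg",90-np.degrees(np.arctan2(*(a-b)[1::-1]))*0-np.degrees(np.arctan2(a[1]-b[1],a[0]-b[0])))
print("pull tri",tri(t,(159.1,299.9),s,(259.9,401.5)))
st=get_state()
T=R.from_quat(np.array(st["orientation"])[[1,2,3,0]]).as_matrix();print(T)
delta(st,(.42,-.2,.33),np.radians(96))
E
```

```text
rim [0.534  0.3731 0.055 ] [0.5454 0.26   0.055 ] yaw deg -5.800916855360455
pull tri [0.4982 0.3123 0.032 ]
[[-0.0005  0.3399 -0.9404]
 [ 0.0012 -0.9404 -0.3399]
 [-1.     -0.0013  0.0001]]
turn [0.231 0.    0.001] shift [-0.991 -2.939 -3.27 ] pos [ 0.2123 -0.5875  0.2306] q [ 1.2   0.33 -0.06  1.46  0.02  1.35 -0.09] F [ 0.3  0.4 -0.5] w 0.0855 t 0.1
```

>>> drive_tool --plan '[0.1, 0, 0, -1, -0.4, -0.4, -1, 0.2, 0, 0, -1, -0.8, -0.8, -1, 0.23, 0, 0, -1, -0.95, -0.95, -1, 0.23, 0, 0, -1, -0.95, -0.95, -1]' --grip_force 40

```text
t: 0.6
tcp_pos: [0.2722, -0.4633, 0.3327]
orientation: [0.04, 0.707, 0.039, -0.705]
ft_force: [-0.1, -1.1, -1.1]
grip_width: 0.0853
```

>>> drive_tool --plan '[0, 0, 0, 0, -0.5, -0.3, -1, 0, 0, 0, 0, -1, -0.6, -1, 0, 0, 0, 0, -1, -0.6, -1]'

```text
t: 0.98
tcp_pos: [0.3228, -0.3541, 0.3327]
orientation: [0.042, 0.707, 0.041, -0.705]
ft_force: [-0.9, -0.8, 0.1]
grip_width: 0.0856
```

>>> drive_tool --plan '[0, 0, 0, 0, -0.5, -0.3, -1, 0, 0, 0, 0, -1, -0.6, -1, 0, 0, 0, 0, -1, -0.6, -1]'

```text
t: 1.35
tcp_pos: [0.372, -0.2451, 0.3326]
orientation: [0.044, 0.707, 0.043, -0.705]
ft_force: [-0.6, -1.3, 0.3]
grip_width: 0.0858
```

>>> drive_tool --plan '[0, 0, 0, 0, -0.5, -0.3, -1, 0, 0, 0, 0, -1, -0.6, -1, 0, 0, 0, 0, -1, -0.6, -1]'

```text
t: 1.72
tcp_pos: [0.4205, -0.1362, 0.3325]
orientation: [0.045, 0.706, 0.045, -0.705]
ft_force: [-0.0, -0.3, -0.1]
grip_width: 0.0857
```

>>> drive_tool --plan '[0, 0, 0, 0, -0.5, -0.2, -1, 0, 0, 0, 0, -1, -0.3, -1, 0, 0, 0, 0, -1, -0.3, -1]'

```text
t: 2.1
tcp_pos: [0.4378, -0.0317, 0.3325]
orientation: [0.046, 0.706, 0.047, -0.705]
ft_force: [0.4, -0.0, 0.4]
grip_width: 0.0856
```

>>> drive_tool --plan '[0, 0, 0, 0, -0.5, -0.1, -1, 0, 0, 0, 0, -1, -0.2, -1, 0, 0, 0, 0, -1, -0.2, -1]'

```text
t: 2.48
tcp_pos: [0.4448, 0.0712, 0.3326]
orientation: [0.047, 0.706, 0.048, -0.705]
ft_force: [-0.7, -1.7, -0.0]
grip_width: 0.0855
```

>>> drive_tool --plan '[0, 0, 0, 0, -0.5, -0.1, -1, 0, 0, 0, 0, -1, -0.3, -1, 0, 0, 0, 0, -1, -0.3, -1]'

```text
t: 2.85
tcp_pos: [0.462, 0.175, 0.332]
orientation: [0.047, 0.706, 0.049, -0.705]
ft_force: [-0.8, -1.0, 0.1]
grip_width: 0.0857
```

>>> drive_tool --plan '[0, 0, 0, 0.4, -0.5, -0.1, -1, 0, 0, 0, 1, -1, -0.3, -1, 0, 0, 0, 1, -1, -0.3, -1, 0, 0, 0, 1, -1, -0.3, -1]'

```text
t: 3.35
tcp_pos: [0.4789, 0.276, 0.2303]
orientation: [-0.047, -0.705, -0.048, 0.706]
ft_force: [-0.5, -0.4, -0.3]
grip_width: 0.0853
```

```bash
python3 - <<'E'
from rig import *
from h import *
delta(get_state(),(.497,.3123,.13),np.radians(95.8))
E
```

```text
turn [0.032 0.003 0.001] shift [ 1.003 -0.334 -0.23 ] pos [0.4789 0.276  0.2303] q [ 0.19  0.31 -0.95  1.62  0.25  1.35 -2.23] F [-0.5 -0.4 -0.3] w 0.0853 t 3.35
```

>>> drive_tool --plan '[0.03, 0, 0, 0.2, -0.33, -0.23, -1, 0.03, 0, 0, 0.6, -0.33, -0.23, -1, 0.03, 0, 0, 1, -0.33, -0.23, -1, 0.03, 0, 0, 1, -0.33, -0.23, -1]'

```text
t: 3.85
tcp_pos: [0.4975, 0.3082, 0.1285]
orientation: [-0.036, -0.704, -0.035, 0.708]
ft_force: [-0.1, -0.4, 1.1]
grip_width: 0.0852
```

>>> drive_tool --plan '[0, 0, 0, 0.3, 0, 0, -1, 0, 0, 0, 0.6, 0, 0, -1, 0, 0, 0, 0.6, 0, 0, -1]'

```text
t: 4.22
tcp_pos: [0.498, 0.3062, 0.069]
orientation: [-0.036, -0.704, -0.034, 0.709]
ft_force: [-0.6, -0.0, 0.3]
grip_width: 0.0857
```

```bash
python3 - <<'E'
from rig import *
from h import *
delta(get_state(),(.497,.3123,.018),np.radians(95.8))
c=[capture(n)["image"][:,:,::-1] for n in("top","side")]
cv2.imwrite("pics/p1.png",cv2.hconcat([cv2.resize(c[0][190:350,60:260],(400,320),interpolation=cv2.INTER_CUBIC),cv2.resize(c[1][280:440,140:340],(400,320),interpolation=cv2.INTER_CUBIC)]))
E
```

```text
turn [-0.003  0.006 -0.003] shift [ 0.51  -0.063  0.   ] pos [0.498  0.3062 0.069 ] q [ 0.04  0.54 -0.85  1.7   0.45  1.11 -2.42] F [-0.6 -0.   0.3] w 0.0857 t 4.22
```

View pics/p1.png

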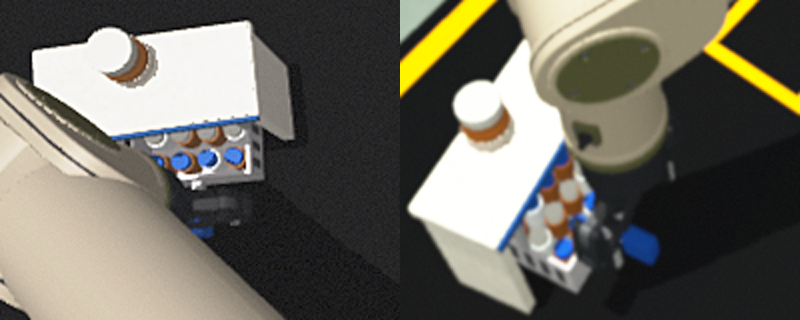

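The picture shows the gripper over the pull grip, with the grip at side-crop px (640,243), and the wrist clear of the shelf and jar. I'll check where the TCP projects before going down.

```bash
python3 - <<'E'
from h import *
d=pickle.load(open("c0.pkl","rb"));s=d["side"];t=d["top"]
for P in((.498,.306,.069),(.498,.306,.082),(.498,.306,.12),(.499,.312,.036),(.536,.316,.055)):
    a=(proj(s,P)-(140,280))*2+(400,0); b=(proj(t,P)-(60,190))*2; print(P,"sidecrop",a,"topcrop",b)
E
```

```text
(0.498, 0.306, 0.069) sidecrop [640.34299139 221.95741227] topcrop [192.79154943 217.28733983]
(0.498, 0.306, 0.082) sidecrop [639.01241676 216.12536958] topcrop [188.57293928 216.327901  ]
(0.498, 0.306, 0.12) sidecrop [634.95984401 198.36253479] topcrop [175.56923705 213.37046803]
(0.499, 0.312, 0.036) sidecrop [639.10315085 240.71971956] topcrop [197.20671841 218.53227101]
(0.536, 0.316, 0.055) sidecrop [604.40785468 216.32404383] topcrop [190.35937745 180.34609152]
```

>>> drive_tool --plan '[0, 0, 0, 0.25, -0.06, 0, -1, 0, 0, 0, 0.51, -0.06, 0, -1, 0, 0, 0, 0.51, -0.06, 0, -1]'

```text
t: 4.7
tcp_pos: [0.4972, 0.3132, 0.0188]
orientation: [-0.036, -0.704, -0.034, 0.708]
ft_force: [0.0, -0.2, 0.7]
grip_width: 0.0854
```

>>> drive_tool --plan '[0, 0, 0, 0, 0, 0, 1, 0, 0, 0, 0, 0, 0, 1, 0, 0, 0, 0, 0, 0, 1, 0, 0, 0, 0, 0, 0, 1, 0, 0, 0, 0, 0, 0, 1]' --grip_force 40

```text
t: 5.32
tcp_pos: [0.4974, 0.3133, 0.0193]
orientation: [-0.036, -0.704, -0.034, 0.708]
ft_force: [-2.4, -2.2, 5.4]
grip_width: 0.0169
```

>>> drive_tool --plan '[0, 0, 0, 0, 0, 0, 1, 0, 0, 0, 0, 0, 0, 1, 0, 0, 0, 0, 0, 0, 1]'

```text
t: 5.7
tcp_pos: [0.4975, 0.3133, 0.0194]
orientation: [-0.036, -0.704, -0.034, 0.708]
ft_force: [-0.2, -0.8, 3.8]
grip_width: 0.0174
```

```bash
python3 - <<'E'
from rig import *
from h import *
a=np.radians(9.4)
st=get_state()
delta(st,np.array(st["tcp_pos"])-.1*np.array([np.cos(a),np.sin(a),0]),np.radians(95.8))
E
```

```text
turn [-0.002  0.005 -0.002] shift [0.005 0.065 0.998] pos [0.4975 0.3133 0.0194] q [ 0.    0.61 -0.82  1.73  0.51  1.03 -2.47] F [-0.2 -0.8  3.8] w 0.0174 t 5.7
```

>>> drive_tool --plan '[0, 0, 0, 0, 0.01, 0.2, 1, 0, 0, 0, 0, 0.03, 0.45, 1, 0, 0, 0, 0, 0.05, 0.7, 1, 0, 0, 0, 0, 0.06, 0.95, 1, 0, 0, 0, 0, 0.06, 1, 1]'

```text
t: 6.32
tcp_pos: [0.3975, 0.2972, 0.0198]
orientation: [-0.037, -0.704, -0.034, 0.708]
ft_force: [0.9, 0.8, -2.7]
grip_width: 0.0175
```

```bash
python3 - <<'E'
from rig import *
from h import *
np.set_printoptions(precision=4,suppress=True)
st=get_state()
delta(st,(.4252,.0047,st["tcp_pos"][2]),np.radians(84.8))
print(st["moment"])
c=[capture(n)["image"][:,:,::-1] for n in("top","side")]
cv2.imwrite("pics/p2.png",cv2.hconcat([cv2.resize(c[0][190:350,60:260],(400,320),interpolation=cv2.INTER_CUBIC),cv2.resize(c[1][280:440,140:340],(400,320),interpolation=cv2.INTER_CUBIC)]))
E
```

```text
turn [ 0.182  0.005 -0.003] shift [0.009 2.938 0.018] pos [0.3975 0.2972 0.0198] q [ 0.04  0.44 -0.89  1.96  0.42  0.94 -2.53] F [ 0.9  0.8 -2.7] w 0.0175 t 6.33
[ 0.0402  0.1152 -0.0183]
```

View pics/p2.png

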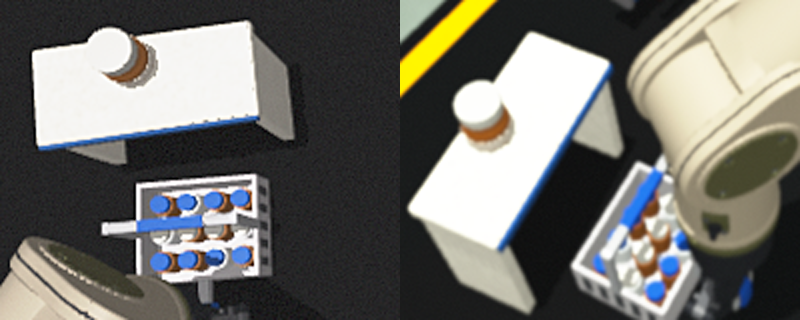

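The basket is fully out from under the shelf (top crop: handle bar at about (180,222), shelf edge about 25 px above the basket), and the jar hasn't moved. Next, drag it to the square.

>>> drive_tool --plan '[0.01, 0, 0, 0, 0.2, 0, 1, 0.03, 0, 0, 0, 0.4, 0, 1, 0.05, 0, 0, 0, 0.6, 0, 1, 0.07, 0, 0, 0, 0.8, 0, 1, 0.09, 0, 0, 0, 1, 0, 1]'

```text
t: 7.05
tcp_pos: [0.4092, 0.1971, 0.02]
orientation: [-0.002, -0.705, -0.0, 0.709]
ft_force: [-0.3, -0.0, -3.7]
grip_width: 0.0172
```

>>> drive_tool --plan '[0.01, 0, 0, 0, 0.2, 0, 1, 0.03, 0, 0, 0, 0.4, 0, 1, 0.05, 0, 0, 0, 0.6, 0, 1, 0.07, 0, 0, 0, 0.8, 0, 1, 0.09, 0, 0, 0, 1, 0, 1]'

```text
t: 7.68
tcp_pos: [0.4103, 0.0963, 0.0202]
orientation: [0.032, -0.704, 0.033, 0.708]
ft_force: [-0.3, 0.3, -2.0]
grip_width: 0.0172
```

```bash
python3 - <<'E'
from rig import *
from h import *
np.set_printoptions(precision=4,suppress=True)
st=get_state()
delta(st,(.4240,.0047,.0195),np.radians(84.8))
E
```

```text
turn [-0.001  0.005 -0.003] shift [ 0.008  0.899 -0.22 ] pos [0.4103 0.0963 0.0202] q [ 0.47  0.25 -0.86  2.15  0.25  0.85 -2.2 ] F [-0.3  0.3 -2. ] w 0.0172 t 7.67
```

>>> drive_tool --plan '[0, 0, 0, 0, 0.2, -0.05, 1, 0, 0, 0, 0, 0.4, -0.1, 1, 0, 0, 0, 0, 0.65, -0.16, 1, 0, 0, 0, 0, 0.9, -0.22, 1, 0, 0, 0, 0, 0.9, -0.22, 1]'

```text
t: 8.3
tcp_pos: [0.4246, 0.0026, 0.0202]
orientation: [0.033, -0.704, 0.035, 0.708]
ft_force: [-0.9, -0.3, -1.5]
grip_width: 0.017
```

```bash
python3 - <<'E'
from rig import *
from h import *
np.set_printoptions(precision=4,suppress=True)
st=get_state()
delta(st,(.4240,.0047,.0195),np.radians(84.8))
d={n:capture(n) for n in("top","side")}; pickle.dump(d,open("c1.pkl","wb"))
c=[d[n]["image"][:,:,::-1] for n in("top","side")]
cv2.imwrite("pics/p3.png",cv2.hconcat([cv2.resize(c[0][190:350,240:400],(400,400),interpolation=cv2.INTER_CUBIC),cv2.resize(c[1][200:360,250:410],(400,400),interpolation=cv2.INTER_CUBIC)]))
E
```

```text
turn [-0.004  0.005 -0.003] shift [ 0.007 -0.021  0.008] pos [0.4246 0.0026 0.0202] q [ 0.64  0.24 -0.8   2.14  0.23  0.85 -1.97] F [-0.9 -0.3 -1.5] w 0.017 t 8.3
```

View pics/p3.png

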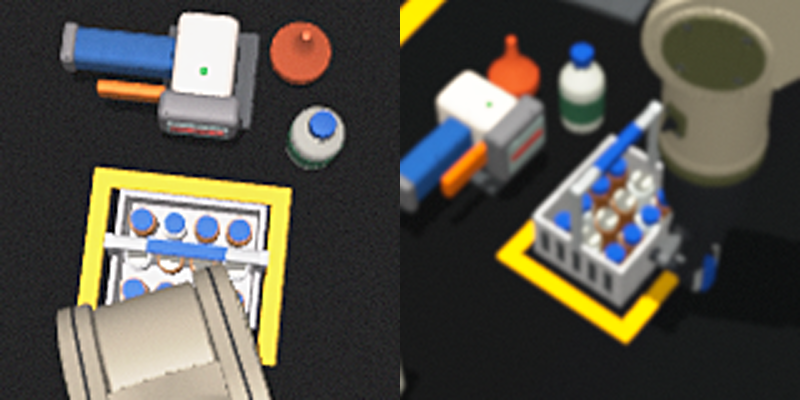

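The basket sits inside the yellow square (top crop: rim front edge (120,190)–(270,208), handle centre about (187,250)), its label side facing the scanner. The bottle and bulb are untouched. I'll check the offset before letting go.

```bash
python3 - <<'E'
from h import *
np.set_printoptions(precision=4,suppress=True)
d=pickle.load(open("c1.pkl","rb"));t,s=d["top"],d["side"]
k=blobs(t,"blue",(295,280,335,300))
kt=[x for x in k if 280<cen(x)[1]<300][0]
ks=max(blobs(s,"blue",(318,245,362,285)),key=lambda x:cv2.contourArea(x))
print(cen(kt),cen(ks),"handle top:",onz(t,cen(kt),.133),"side:",onz(s,cen(ks),.133),"tri",tri(t,cen(kt),s,cen(ks)),rect(t,kt,.133),rect(s,ks,.133))
a,b=onz(t,(288,266),.055),onz(t,(348,273.2),.055)
ya=np.arctan2(a[1]-b[1],a[0]-b[0])-np.pi/2;m=(a+b)/2
print("rim",a,b,"yaw",np.degrees(ya),"centre",m[:2]-.05*np.array([np.cos(ya),np.sin(ya)]))
E
```

```text
[314.0574 289.5219] [336.3645 261.4779] handle top: [ 0.5155 -0.0058  0.133 ] side: [0.5124 0.0025 0.133 ] tri [ 0.5168 -0.0057  0.1211] ((515.5993041992188, -6.350580215454102), (57.96937942504883, 9.464577674865723), 84.64014434814453) ((510.8236083984375, 4.833160400390625), (24.32105255126953, 83.32669830322266), 1.1912459135055542)
rim [0.5696 0.0485 0.055 ] [ 0.557  -0.0743  0.055 ] yaw -5.879210658689971 centre [ 0.5136 -0.0078]
```

>>> drive_tool --plan '[0, 0, 0, 0.01, -0.02, 0, 1, 0, 0, 0, 0.01, -0.02, 0, 1, 0, 0, 0, 0.01, -0.02, 0, -0.5, 0, 0, 0, 0.01, -0.02, 0, -1, 0, 0, 0, 0.01, -0.02, 0, -1]'

```text
t: 9.02
tcp_pos: [0.4246, 0.0068, 0.0194]
orientation: [0.032, -0.704, 0.033, 0.708]
ft_force: [1.2, 0.3, -0.3]
grip_width: 0.071
```

>>> drive_tool --plan '[0, 0, 0, 0, 0, 0, -1, 0, 0, 0, 0, 0, 0, -1, 0, 0, 0, -0.4, 0, 0, -1, 0, 0, 0, -1, 0, 0, -1, 0, 0, 0, -1, 0, 0, -1]'

```text
t: 9.65
tcp_pos: [0.4278, 0.0069, 0.1232]
orientation: [-0.031, 0.707, -0.034, -0.706]
ft_force: [0.3, -0.5, -0.2]
grip_width: 0.0854
```

>>> drive_tool --plan '[0, 0, 0, -0.4, 0, 0, -1, 0, 0, 0, -1, 0, 0, -1, 0, 0, 0, -1, 0, 0, -1]'

```text
t: 10.02
tcp_pos: [0.4296, 0.0073, 0.2265]
orientation: [-0.031, 0.709, -0.034, -0.704]
ft_force: [-0.1, 0.3, -0.1]
grip_width: 0.0852
```

>>> drive_tool --plan '[0, 0, 0, -0.4, 0, 0, -1, 0, 0, 0, -1, 0, 0, -1, 0, 0, 0, -1, 0, 0, -1]'

```text
t: 10.4
tcp_pos: [0.4302, 0.0079, 0.3291]
orientation: [-0.031, 0.711, -0.035, -0.702]
ft_force: [0.1, 0.7, -1.3]
grip_width: 0.0857
```

```bash
python3 - <<'E'
from rig import *
from h import *
np.set_printoptions(precision=4,suppress=True)
st=get_state()
x=np.array([.996,-.0906,0]);y=np.array([.0906,.996,0]);o=np.array([.5148,-.0035,0])
d=pickle.load(open("c1.pkl","rb"));t,s=d["top"],d["side"]
# grip/trigger in station axes, top face planes
for n,z,b in(("blue",.077,(255,190,315,225)),("orange",.072,(270,215,306,240))):
    for k in blobs(t,n,b)[:2]:
        P=np.array([onz(t,p,z) for p in k.reshape(-1,2)])-o; xs,ys=P@x,P@y
        print(n,"xs",np.percentile(xs,[1,50,99]),"ys",np.percentile(ys,[1,50,99]))
g=o+.155*x+.06*y; print("over trigger",g)
delta(st,g+[0,0,.32],np.radians(-5.2)); delta(st,g+[0,0,.32],np.radians(174.8))
E
```

```text
blue xs [0.1433 0.1597 0.1786] ys [0.0262 0.066  0.1061]
orange xs [0.1337 0.1359 0.1378] ys [0.0322 0.0581 0.0846]
orange xs [0.1247 0.1272 0.129 ] ys [0.0354 0.059  0.0827]
over trigger [0.6746 0.0422 0.    ]
turn [ 1.498 -0.013  0.006] shift [ 0.118 -0.569 -2.4  ] pos [0.4302 0.0079 0.3291] q [ 0.78 -0.15 -0.8   1.74 -0.1   1.49 -1.67] F [ 0.1  0.7 -1.3] w 0.0857 t 10.4
turn [ 1.498 -0.013  0.006] shift [ 0.118 -0.569 -2.4  ] pos [0.4302 0.0079 0.3291] q [ 0.78 -0.15 -0.8   1.74 -0.1   1.49 -1.67] F [ 0.1  0.7 -1.3] w 0.0857 t 10.4
```

>>> drive_tool --plan '[0.15, 0, 0, 0, -0.1, -0.2, -1, 0.3, 0, 0, 0, -0.2, -0.4, -1, 0.45, 0, 0, 0, -0.3, -0.6, -1, 0.6, 0, 0, 0, -0.4, -0.8, -1, 0.75, 0, 0, 0, -0.55, -1, -1]'

```text
t: 11.02
tcp_pos: [0.5171, 0.0414, 0.3202]
orientation: [0.254, -0.658, 0.261, 0.659]
ft_force: [0.1, -0.4, -0.1]
grip_width: 0.0852
```

```bash
python3 - <<'E'
from rig import *
from h import *
o=np.array([.5148,-.0035,0]);g=o+.159*np.array([.996,-.0906,0])+.06*np.array([.0906,.996,0]);print(g)
delta(get_state(),g+[0,0,.32],np.radians(-5.2))
E
```

```text
[0.6786    0.0418546 0.       ]
turn [ 0.875 -0.006 -0.008] shift [-0.007 -1.098 -1.184] pos [0.5171 0.0414 0.3202] q [ 0.5   0.13 -0.74  1.56  0.09  1.5  -2.55] F [ 0.1 -0.4 -0.1] w 0.0852 t 11.03
```

>>> drive_tool --plan '[-0.17, 0, 0, 0, 0, 0, -1, -0.34, 0, 0, 0, 0, 0, -1, -0.51, 0, 0, 0, -0.2, -0.2, -1, -0.68, 0, 0, 0, -0.4, -0.4, -1, -0.85, 0, 0, 0, -0.6, -0.6, -1]'

```text
t: 11.65
tcp_pos: [0.6024, 0.0448, 0.3174]
orientation: [-0.056, -0.702, -0.051, 0.708]
ft_force: [-0.0, -0.7, 1.2]
grip_width: 0.0859
```

>>> drive_tool --plan '[-0.17, 0, 0, 0, 0, 0, -1, -0.34, 0, 0, 0, 0, 0, -1, -0.51, 0, 0, 0, 0, 0, -1, -0.68, 0, 0, 0, 0, 0, -1, -0.85, 0, 0, 0, 0, 0, -1]'

```text
t: 12.28
tcp_pos: [0.6021, 0.045, 0.3151]
orientation: [-0.355, -0.607, -0.353, 0.617]
ft_force: [0.3, 0.1, 0.2]
grip_width: 0.0853
```

```bash
python3 - <<'E'
from rig import *
from h import *
g=np.array([.6786,.0419,0])
delta(get_state(),g+[0,0,.23],np.radians(-5.2))
E
```

```text
turn [-0.413  0.011  0.007] shift [ 0.843  0.683 -0.367] pos [0.6021 0.045  0.3151] q [ 0.54  0.41 -0.95  1.33  0.33  1.58 -0.9 ] F [0.3 0.1 0.2] w 0.0853 t 12.28
```

>>> drive_tool --plan '[-0.17, 0, 0, 0.1, 0.3, -0.15, -1, -0.34, 0, 0, 0.4, 0.68, -0.37, -1, -0.41, 0.01, 0, 0.84, 0.68, -0.37, -1, -0.41, 0.01, 0, 0.84, 0.68, -0.37, -1, -0.41, 0.01, 0, 0.84, 0.68, -0.37, -1]'

```text
t: 12.9
tcp_pos: [0.6785, 0.0427, 0.2314]
orientation: [-0.474, -0.522, -0.478, 0.525]
ft_force: [0.8, -0.4, 0.9]
grip_width: 0.0853
```

```bash
python3 - <<'E'
from rig import *
from h import *
g=np.array([.6786,.0419,0])
st=get_state()
delta(st,g+[0,0,.038],np.radians(-5.2))
print(R.from_quat(np.array(st["orientation"])[[1,2,3,0]]).as_matrix().round(3))
c=[capture(n)["image"][:,:,::-1] for n in("top","side")]
cv2.imwrite("pics/p4.png",cv2.hconcat([cv2.resize(c[0][170:330,220:380],(400,400),interpolation=cv2.INTER_CUBIC),cv2.resize(c[1][180:340,230:390],(400,400),interpolation=cv2.INTER_CUBIC)]))
E
```

```text
turn [-0.004 -0.     0.007] shift [1.934 0.016 0.009] pos [0.6785 0.0427 0.2314] q [ 0.47  0.64 -0.96  1.25  0.51  1.51 -0.52] F [ 0.8 -0.4  0.9] w 0.0853 t 12.9
[[-0.007  0.995 -0.095]
 [ 0.001 -0.095 -0.996]
 [-1.    -0.007 -0.   ]]
```

View pics/p4.png

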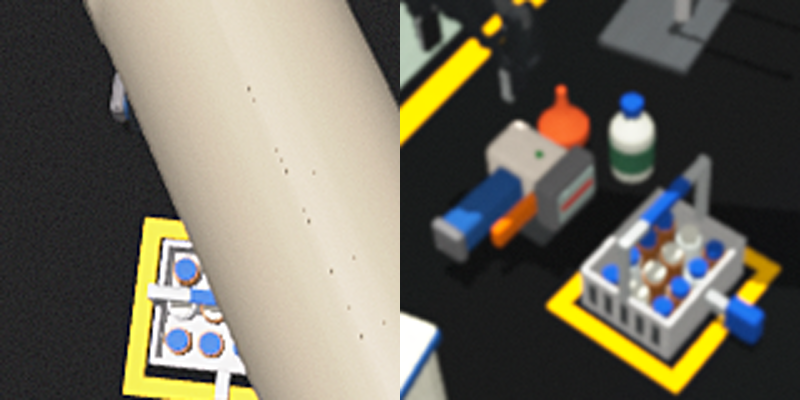

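The basket stands free inside the square and the gripper is above the scanner grip. In the side crop the trigger is at (515,222) and the bulb and bottle haven't moved. Going down now.

>>> drive_tool --plan '[0, 0, 0, 0.3, 0.02, 0, -1, 0, 0, 0, 0.65, 0.02, 0, -1, 0, 0, 0, 1, 0.02, 0, -1, 0, 0, 0, 1, 0.02, 0, -1]'

```text
t: 13.5
tcp_pos: [0.6796, 0.0422, 0.1317]
orientation: [-0.474, -0.521, -0.477, 0.525]
ft_force: [-0.0, -0.7, 0.3]
grip_width: 0.0854
```

```bash
python3 - <<'E'
from rig import *
from h import *
g=np.array([.6786,.0419,0])
st=get_state()
delta(st,g+[0,0,.040],np.radians(-5.2))
c=[capture(n)["image"][:,:,::-1] for n in("top","side")]
cv2.imwrite("pics/p5.png",cv2.hconcat([cv2.resize(c[0][170:330,220:380],(400,400),interpolation=cv2.INTER_CUBIC),cv2.resize(c[1][180:340,230:390],(400,400),interpolation=cv2.INTER_CUBIC)]))
E
```

```text
turn [-0.004  0.001  0.007] shift [ 0.917 -0.003  0.003] pos [0.6796 0.0422 0.1317] q [ 0.47  0.7  -0.92  1.37  0.56  1.34 -0.56] F [-0.  -0.7  0.3] w 0.0854 t 13.5
```

View pics/p5.png

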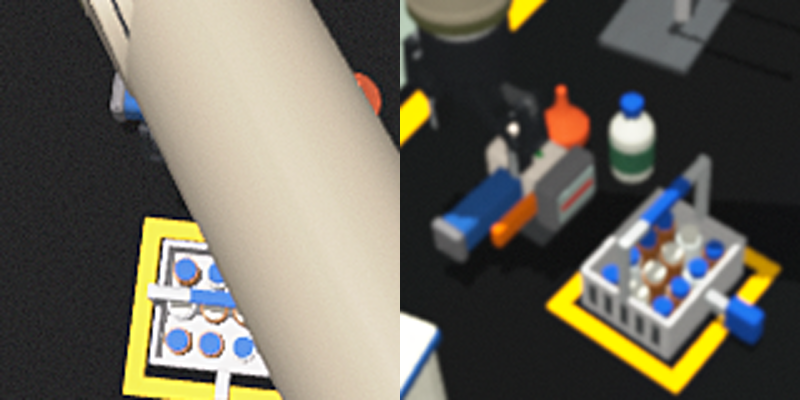

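The gripper straddles the scanner grip from above, with no visible contact. I'll go down in two steps and watch the force.

>>> drive_tool --plan '[0, 0, 0, 0.2, 0, 0, -1, 0, 0, 0, 0.4, 0, 0, -1, 0, 0, 0, 0.5, 0, 0, -1]'

```text
t: 13.98
tcp_pos: [0.6803, 0.0427, 0.0828]
orientation: [-0.474, -0.522, -0.477, 0.524]
ft_force: [-0.2, 0.1, -0.5]
grip_width: 0.0856
```

>>> drive_tool --plan '[0, 0, 0, 0.1, 0, 0, -1, 0, 0, 0, 0.2, 0, 0, -1, 0, 0, 0, 0.3, 0, 0, -1, 0, 0, 0, 0.4, 0, 0, -1]'

```text
t: 14.48
tcp_pos: [0.6802, 0.0428, 0.0423]
orientation: [-0.475, -0.522, -0.477, 0.524]
ft_force: [-0.1, -0.2, -0.3]
grip_width: 0.0853
```

>>> drive_tool --plan '[0, 0, 0, 0.03, 0, 0, -0.3, 0, 0, 0, 0.03, 0, 0, 0.1, 0, 0, 0, 0.03, 0, 0, 1, 0, 0, 0, 0.03, 0, 0, 1]' --grip_force 25

```text
t: 14.98
tcp_pos: [0.6773, 0.044, 0.0394]
orientation: [-0.473, -0.521, -0.479, 0.526]
ft_force: [-16.4, 0.7, 9.3]
grip_width: 0.0446
```

>>> drive_tool --plan '[0, 0, 0, 0, 0, 0, 1, 0, 0, 0, 0, 0, 0, 1, 0, 0, 0, 0, 0, 0, 1]'

```text
t: 15.35
tcp_pos: [0.6771, 0.0441, 0.0395]
orientation: [-0.473, -0.52, -0.479, 0.526]
ft_force: [-2.6, 0.9, -0.5]
grip_width: 0.0446
```

>>> drive_tool --plan '[0, 0, 0, 0, 0, 0, 1, 0, 0, 0, 0, 0, 0, 1, 0, 0, 0, 0, 0, 0, 1, 0, 0, 0, 0, 0, 0, 1]' --grip_force 60

```text
t: 15.85
tcp_pos: [0.6775, 0.044, 0.0397]
orientation: [-0.473, -0.521, -0.478, 0.526]
ft_force: [1.7, 0.2, -0.4]
grip_width: 0.0435
```

```bash
python3 - <<'E'
from rig import *
from h import *
c=[capture(n)["image"][:,:,::-1] for n in("top","side")]
cv2.imwrite("pics/p6.png",cv2.hconcat([cv2.resize(c[0][170:330,220:380],(400,400),interpolation=cv2.INTER_CUBIC),cv2.resize(c[1][220:300,240:320],(400,400),interpolation=cv2.INTER_CUBIC)]))
E
```

```text
(no output)
```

View pics/p6.png

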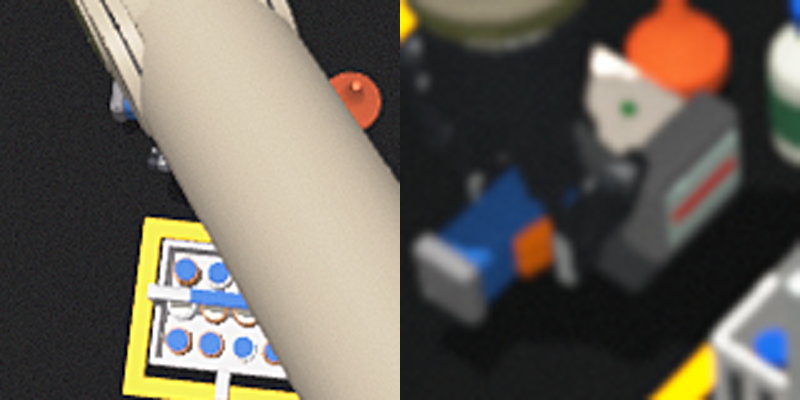

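The side crop shows the pads closed over the trigger. The reading went 44.6→43.5 mm as the force went from 25 to 60 N, so the trigger is rigid against its stop. 44–45 mm is what the slanted, fully squeezed bar (0.28 rad) gives at the pad edge. Now release and rise.

>>> drive_tool --plan '[0, 0, 0, 0, 0, 0, -1, 0, 0, 0, 0, 0, 0, -1, 0, 0, 0, 0, 0, 0, -1, 0, 0, 0, 0, 0, 0, -1, 0, 0, 0, 0, 0, 0, -1]'

```text
t: 16.58
tcp_pos: [0.6775, 0.044, 0.0397]
orientation: [-0.473, -0.521, -0.478, 0.525]
ft_force: [0.3, 0.4, 0.3]
grip_width: 0.0854
```

>>> drive_tool --plan '[0, 0, 0, -0.2, 0.02, 0, -1, 0, 0, 0, -0.5, 0.02, 0, -1, 0, 0, 0, -1, 0.02, 0, -1, 0, 0, 0, -1, 0.02, 0, -1]'

```text
t: 17.08
tcp_pos: [0.6829, 0.0448, 0.1458]
orientation: [-0.475, -0.523, -0.477, 0.523]
ft_force: [0.5, 0.1, -0.9]
grip_width: 0.0856
```

>>> drive_tool --plan '[0, 0, 0, -0.5, 0, 0, -1, 0, 0, 0, -1, 0, 0, -1, 0, 0, 0, -1, 0, 0, -1]'

```text
t: 17.45
tcp_pos: [0.6845, 0.0456, 0.251]
orientation: [0.476, 0.525, 0.476, -0.521]
ft_force: [0.1, 0.7, -0.8]
grip_width: 0.0858
```

```bash
python3 - <<'E'
from rig import *
from h import *
np.set_printoptions(precision=4,suppress=True)
st=get_state()
d={n:capture(n) for n in("top","side")}; s=d["side"];pickle.dump(d,open("c2.pkl","wb"))
ks=max(blobs(s,"blue",(318,245,362,285)),key=lambda x:cv2.contourArea(x)); print("side handle blob",cen(ks))
d1=pickle.load(open("c1.pkl","rb"))
print("orange side before/after",[(cen(k),cv2.contourArea(k)) for x in(d1,d) for k in blobs(x["side"],"orange",(255,250,292,285))[:2]])
delta(st,(.5148,-.0037,.24),np.radians(-5.3))
E
```

```text
side handle blob [336.4515 260.8058]
orange side before/after [(array([274.9988, 267.5085]), 138.0), (array([275.0462, 267.9501]), 133.5)]
turn [-0.002 -0.004 -0.004] shift [ 0.101 -1.643  0.652] pos [0.6845 0.0456 0.251 ] q [ 0.46  0.63 -0.96  1.21  0.5   1.53 -0.51] F [ 0.1  0.7 -0.8] w 0.0858 t 17.45
```

>>> drive_tool --plan '[0, 0, 0, 0, -0.4, 0.2, -1, 0, 0, 0, 0, -0.9, 0.4, -1, 0, 0, 0, 0, -0.9, 0.4, -1]'

```text
t: 17.92
tcp_pos: [0.5863, 0.0109, 0.2444]
orientation: [-0.474, -0.522, -0.476, 0.525]
ft_force: [0.3, -0.5, -0.0]
grip_width: 0.0854
```

>>> drive_tool --plan '[0, 0, 0, 0, -0.4, 0.1, -1, 0, 0, 0, 0, -0.74, 0.25, -1, 0, 0, 0, 0, -0.74, 0.25, -1, 0, 0, 0, 0, -0.74, 0.25, -1]'

```text
t: 18.42
tcp_pos: [0.5108, -0.007, 0.2448]
orientation: [-0.474, -0.522, -0.476, 0.525]
ft_force: [0.4, 0.1, 0.3]
grip_width: 0.0851
```

```bash
python3 - <<'E'
from rig import *
from h import *
st=get_state()
delta(st,(.5152,-.0035,.111),np.radians(-5.3))
c=[capture(n)["image"][:,:,::-1] for n in("top","side")]
cv2.imwrite("pics/p7.png",cv2.hconcat([cv2.resize(c[0][190:350,230:390],(400,400),interpolation=cv2.INTER_CUBIC),cv2.resize(c[1][180:340,250:410],(400,400),interpolation=cv2.INTER_CUBIC)]))
E
```

```text
turn [-0.004  0.002  0.005] shift [ 1.338  0.047 -0.041] pos [ 0.5108 -0.007   0.2448] q [ 0.94  0.23 -1.14  1.69  0.21  1.37 -0.33] F [0.4 0.1 0.3] w 0.0851 t 18.43
```

View pics/p7.png

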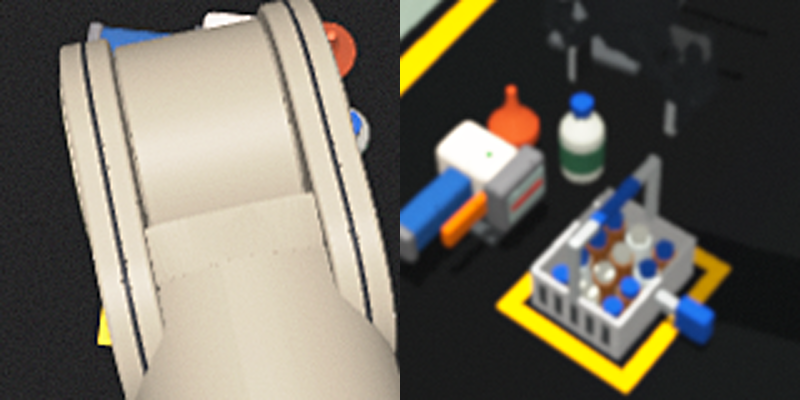

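The gripper is open above the handle (side crop: finger pads at (572,62) and (670,118), handle at (615,200) between them). The trigger is back out and the bystanders are untouched. Going down to grasp the handle.

>>> drive_tool --plan '[0, 0, 0, 0.3, 0.05, -0.04, -1, 0, 0, 0, 0.6, 0.05, -0.04, -1, 0, 0, 0, 0.9, 0.05, -0.04, -1, 0, 0, 0, 0.9, 0.05, -0.04, -1]'

```text
t: 19.02
tcp_pos: [0.5151, -0.0019, 0.153]
orientation: [-0.473, -0.521, -0.479, 0.525]
ft_force: [-0.0, 0.8, 1.1]
grip_width: 0.085
```

>>> drive_tool --plan '[0, 0, 0, 0.2, 0, 0, -1, 0, 0, 0, 0.42, 0, 0, -1, 0, 0, 0, 0.42, 0, 0, -1]'

```text
t: 19.4
tcp_pos: [0.5141, -0.0016, 0.11]
orientation: [-0.473, -0.521, -0.479, 0.525]
ft_force: [-0.6, -0.2, -0.2]
grip_width: 0.0854
```

>>> drive_tool --plan '[0, 0, 0, 0, 0, 0, 0, 0, 0, 0, 0, 0, 0, 0.5, 0, 0, 0, 0, 0, 0, 1, 0, 0, 0, 0, 0, 0, 1, 0, 0, 0, 0, 0, 0, 1]' --grip_force 60

```text
t: 20.02
tcp_pos: [0.5141, -0.0017, 0.11]
orientation: [-0.473, -0.521, -0.479, 0.525]
ft_force: [1.3, -1.3, 1.5]
grip_width: 0.0086
```

>>> drive_tool --plan '[0, 0, 0, 0, 0, 0, 1, 0, 0, 0, 0, 0, 0, 1, 0, 0, 0, 0, 0, 0, 1]'

```text
t: 20.4
tcp_pos: [0.5141, -0.0017, 0.11]
orientation: [-0.473, -0.521, -0.479, 0.525]
ft_force: [0.5, -0.2, 0.6]
grip_width: 0.0085
```

>>> drive_tool --plan '[0, 0, 0, -0.2, 0, 0, 1, 0, 0, 0, -0.4, 0, 0, 1, 0, 0, 0, -0.7, 0, 0, 1, 0, 0, 0, -1, 0, 0, 1, 0, 0, 0, -1, 0, 0, 1]'

```text
t: 21.02
tcp_pos: [0.5166, -0.0016, 0.2131]
orientation: [-0.474, -0.522, -0.478, 0.524]
ft_force: [0.4, -0.3, -3.4]
grip_width: 0.0087
```

```bash
python3 - <<'E'
from rig import *
from h import *
np.set_printoptions(precision=4,suppress=True)
d=pickle.load(open("c0.pkl","rb"));t=d["top"]
g=cv2.cvtColor(t["image"],cv2.COLOR_RGB2HSV); m=((g[:,:,1]<70)&(g[:,:,2]>150))
res=[]
for lo,hi in((466,484),(508,528)):
    P=[]
    for v in range(205,255):
        u=np.where(m[v,lo:hi])[0]
        if len(u): P.append(onz(t,(u.mean()+lo,v),.2)[:2])
    P=np.array(P,np.float32); l=cv2.fitLine(P,cv2.DIST_HUBER,0,.001,.001).ravel(); res.append(l); print(len(P),l,np.degrees(np.arctan2(l[1],l[0])))
# prong mid line y at x=.586
print("mid y at x=.586:",np.mean([l[3]+(.586-l[2])*l[1]/l[0] for l in res]))
st=get_state()
print("balls side/top z.22 above")
a=np.radians(6.9)
pre=np.array([.5864,-.3284,.235])-.15*np.array([np.cos(a),np.sin(a),0])
print(pre);delta(st,pre,a)
E
```

```text
50 [ 0.9954  0.0958  0.6351 -0.289 ] 5.496443
50 [ 0.9955  0.0952  0.607  -0.3678] 5.463937
mid y at x=.586: -0.33177203
balls side/top z.22 above
[ 0.4375 -0.3464  0.235 ]
turn [-0.205 -0.002  0.006] shift [-0.219 -0.466  3.507] pos [ 0.5166 -0.0016  0.2131] q [ 0.9   0.28 -1.13  1.72  0.26  1.31 -0.37] F [ 0.4 -0.3 -3.4] w 0.0087 t 21.02
```

>>> drive_tool --plan '[0, 0, 0, -0.05, -0.1, 0.1, 1, 0, 0, 0, -0.1, -0.2, 0.2, 1, 0, 0, 0, -0.16, -0.4, 0.35, 1, 0, 0, 0, -0.22, -0.5, 0.5, 1, 0, 0, 0, -0.22, -0.6, 0.65, 1]'

```text
t: 21.65
tcp_pos: [0.4503, -0.0611, 0.2354]
orientation: [-0.474, -0.521, -0.478, 0.525]
ft_force: [-0.3, -0.1, -1.5]
grip_width: 0.0089
```

>>> drive_tool --plan '[-0.02, 0, 0, 0, -0.03, 0.2, 1, -0.04, 0, 0, 0, -0.05, 0.4, 1, -0.06, 0, 0, 0, -0.07, 0.6, 1, -0.08, 0, 0, 0, -0.1, 0.8, 1, -0.09, 0, 0, 0, -0.1, 1, 1]'

```text
t: 22.28
tcp_pos: [0.4303, -0.1602, 0.2351]
orientation: [0.498, 0.498, 0.502, -0.502]
ft_force: [0.5, 0.4, -1.5]
grip_width: 0.0086
```

>>> drive_tool --plan '[-0.02, 0, 0, 0, 0, 0.2, 1, -0.04, 0, 0, 0, 0, 0.4, 1, -0.06, 0, 0, 0, 0, 0.6, 1, -0.08, 0, 0, 0, 0, 0.8, 1, -0.09, 0, 0, 0, 0, 1, 1]'

```text
t: 22.9
tcp_pos: [0.4301, -0.2608, 0.2347]
orientation: [0.521, 0.474, 0.526, -0.477]
ft_force: [-0.4, 0.4, -2.0]
grip_width: 0.0089
```

```bash
python3 - <<'E'
from rig import *
from h import *
a=np.radians(5.5)
st=get_state()
pre=np.array([.5864,-.331,.232])-.14*np.array([np.cos(a),np.sin(a),0]);print(pre)
delta(st,pre,a)
E
```

```text
[ 0.44704453 -0.34441841  0.232     ]
turn [-0.    -0.002  0.008] shift [0.025 0.09  0.849] pos [ 0.4301 -0.2608  0.2347] q [ 1.35  0.16 -0.97  1.73  0.14  1.33  0.44] F [-0.4  0.4 -2. ] w 0.0089 t 22.9
```

>>> drive_tool --plan '[0, 0, 0, 0, 0.02, 0.2, 1, 0, 0, 0, 0, 0.04, 0.4, 1, 0, 0, 0, 0.01, 0.07, 0.65, 1, 0, 0, 0, 0.02, 0.09, 0.85, 1, 0, 0, 0, 0.02, 0.09, 0.85, 1]'

```text
t: 23.52
tcp_pos: [0.4467, -0.346, 0.2318]
orientation: [0.52, 0.475, 0.526, -0.478]
ft_force: [-0.3, 0.6, -2.1]
grip_width: 0.0089
```

```bash
python3 - <<'E'
from rig import *
from h import *
np.set_printoptions(precision=4,suppress=True)
a=np.radians(5.5)
st=get_state()
delta(st,np.array([.5864,-.331,.232])+.005*np.array([np.cos(a),np.sin(a),0]),a)
d={n:capture(n) for n in("top","side")};pickle.dump(d,open("c3.pkl","wb"))
c=[d[n]["image"][:,:,::-1] for n in("top","side")]
cv2.imwrite("pics/p8.png",cv2.hconcat([cv2.resize(c[0][170:330,400:560],(400,400),interpolation=cv2.INTER_CUBIC),cv2.resize(c[1][90:250,320:480],(400,400),interpolation=cv2.INTER_CUBIC)]))
E
```

```text
turn [-0.002 -0.003  0.008] shift [-0.015  1.455 -0.019] pos [ 0.4467 -0.346   0.2318] q [ 1.32  0.33 -0.91  1.58  0.27  1.37  0.48] F [-0.3  0.6 -2.1] w 0.0089 t 23.52
```

View pics/p8.png

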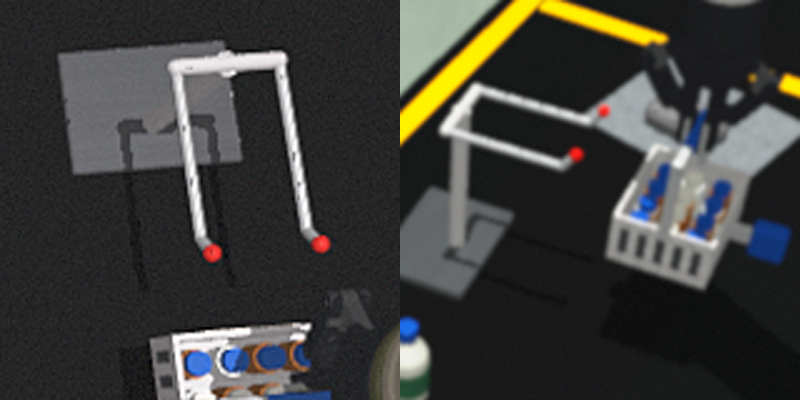

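Basket hangs upright in front of the prongs (ball tips at top-crop (212,254) and (320,243), basket centred about between them). Moving in.

>>> drive_tool --plan '[0, 0, 0, -0.01, 0.15, 0, 1, 0, 0, 0, -0.015, 0.3, -0.01, 1, 0, 0, 0, -0.015, 0.45, -0.01, 1, 0, 0, 0, -0.015, 0.6, -0.01, 1, 0, 0, 0, -0.015, 0.75, -0.01, 1]'

```text
t: 24.25
tcp_pos: [0.523, -0.3355, 0.233]
orientation: [0.521, 0.474, 0.526, -0.477]
ft_force: [0.5, 0.3, -1.5]
grip_width: 0.0083
```

>>> drive_tool --plan '[0, 0, 0, 0, 0.15, 0, 1, 0, 0, 0, 0, 0.3, -0.01, 1, 0, 0, 0, 0, 0.45, -0.01, 1, 0, 0, 0, 0, 0.6, -0.01, 1, 0, 0, 0, 0, 0.7, -0.01, 1]'

```text
t: 24.88
tcp_pos: [0.5935, -0.3275, 0.2322]
orientation: [0.521, 0.474, 0.526, -0.477]
ft_force: [-0.9, -0.9, -2.7]
grip_width: 0.0085
```

```bash
python3 - <<'E'
from rig import *
from h import *
np.set_printoptions(precision=4,suppress=True)
a=np.radians(5.5)
st=get_state()
delta(st,np.array([.5864,-.331,.187])+.005*np.array([np.cos(a),np.sin(a),0]),a)
d={n:capture(n) for n in("top","side")};pickle.dump(d,open("c4.pkl","wb"))
c=[d[n]["image"][:,:,::-1] for n in("top","side")]
cv2.imwrite("pics/p9.png",cv2.hconcat([cv2.resize(c[0][170:330,400:560],(400,400),interpolation=cv2.INTER_CUBIC),cv2.resize(c[1][90:250,300:460],(400,400),interpolation=cv2.INTER_CUBIC)]))
E
```

```text
turn [ 0.001 -0.003  0.008] shift [ 0.453 -0.021  0.03 ] pos [ 0.5935 -0.3275  0.2322] q [ 0.98  0.59 -0.85  1.26  0.43  1.49  0.28] F [-0.9 -0.9 -2.7] w 0.0085 t 24.88
```

View pics/p9.png

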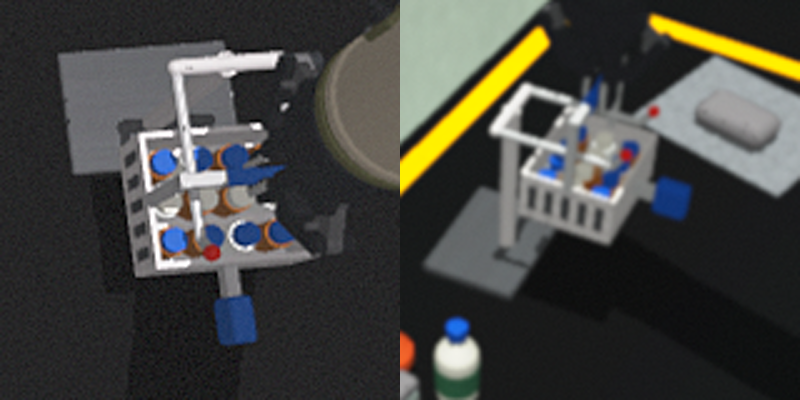

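The bar lies across both prongs, past the tips. In the top crop its left white end is at (180–225,182) and the left prong at (190,183), which after parallax is about 25 mm of overhang. All 12 views are used, so the rest goes by numbers. Lowering.

>>> drive_tool --plan '[0, 0, 0, 0.1, -0.02, 0.03, 1, 0, 0, 0, 0.2, -0.02, 0.03, 1, 0, 0, 0, 0.3, -0.02, 0.03, 1, 0, 0, 0, 0.4, -0.02, 0.03, 1, 0, 0, 0, 0.43, -0.02, 0.03, 1]'

```text
t: 25.6
tcp_pos: [0.5911, -0.3301, 0.1881]
orientation: [0.521, 0.474, 0.527, -0.476]
ft_force: [-0.3, 0.4, -3.8]
grip_width: 0.0089
```

>>> drive_tool --plan '[0, 0, 0, 0.02, 0, 0, 1, 0, 0, 0, 0.03, 0, 0, 1, 0, 0, 0, 0.03, 0, 0, 1]'

```text
t: 25.98
tcp_pos: [0.5911, -0.3301, 0.1853]
orientation: [0.521, 0.474, 0.527, -0.476]
ft_force: [0.3, 0.4, -2.3]
grip_width: 0.0089
```

>>> drive_tool --plan '[0, 0, 0, 0.02, 0, 0, 1, 0, 0, 0, 0.02, 0, 0, 1, 0, 0, 0, 0.02, 0, 0, 1]'

```text
t: 26.35
tcp_pos: [0.5914, -0.3301, 0.1848]
orientation: [0.521, 0.474, 0.526, -0.476]
ft_force: [-3.4, 1.0, 5.7]
grip_width: 0.0088
```

Contact at the expected seat height: the bar is at about 0.205 m and the upward force reads +5.7 N. Release.

>>> drive_tool --plan '[0, 0, 0, 0, 0, 0, 0.5, 0, 0, 0, 0, 0, 0, 0, 0, 0, 0, 0, 0, 0, -0.5, 0, 0, 0, 0, 0, 0, -0.6, 0, 0, 0, 0, 0, 0, -0.6]'

```text
t: 26.98
tcp_pos: [0.5913, -0.3302, 0.1847]
orientation: [0.521, 0.474, 0.526, -0.476]
ft_force: [0.0, -0.7, -0.2]
grip_width: 0.0684
```

>>> drive_tool --plan '[0, 0, 0, -0.1, 0, 0, -0.6, 0, 0, 0, -0.2, 0, 0, -0.6, 0, 0, 0, -0.4, 0, 0, -0.6, 0, 0, 0, -0.7, 0, 0, -0.6, 0, 0, 0, -1, 0, 0, -0.6]'

```text
t: 27.6
tcp_pos: [0.5923, -0.3303, 0.2871]
orientation: [0.521, 0.474, 0.526, -0.476]
ft_force: [0.3, -0.1, 0.6]
grip_width: 0.0681
```

>>> drive_tool --plan '[0, 0, 0, -0.3, 0, 0, -0.6, 0, 0, 0, -0.7, -0.5, 0, -0.6, 0, 0, 0, -0.7, -1, 0, -0.6, 0, 0, 0, -0.7, -1, 0, -0.6]'

```text
t: 28.1
tcp_pos: [0.4902, -0.3422, 0.3602]
orientation: [0.521, 0.474, 0.524, -0.479]
ft_force: [0.6, -0.2, -0.4]
grip_width: 0.0684
```

>>> drive_tool --plan '[0, 0, 0, 0, -0.4, -0.5, -0.6, 0, 0, 0, 0, -0.6, -1, -0.6, 0, 0, 0, 0, -0.6, -1, -0.6]'

```text
t: 28.48
tcp_pos: [0.4215, -0.244, 0.3625]
orientation: [0.523, 0.472, 0.524, -0.479]
ft_force: [0.8, -0.9, 0.3]
grip_width: 0.0682
```

```bash
python3 - <<'E'
from rig import *
from h import *
np.set_printoptions(precision=4,suppress=True)
st=get_state();print(st["t"],st["tcp_pos"],st["ft_force"])
d={n:capture(n) for n in("top","side")};pickle.dump(d,open("c5.pkl","wb"))
t,s=d["top"],d["side"];d0=pickle.load(open("c0.pkl","rb"))
P=np.array([.5914,-.332,.208]);pt,ps=proj(t,P),proj(s,P);print("expected handle px",pt,ps)
a=np.radians(5.5);pull=P+[-.09*np.cos(a),-.09*np.sin(a),0];pull[2]=.123-.012
print("expected pull px",proj(t,pull),proj(s,pull))
for n,c,p in(("top",t,pt),("side",s,ps)):
    b=(int(p[0])-60,int(p[1])-60,int(p[0])+70,int(p[1])+80)
    print(n,[(cen(k).round(1),cv2.contourArea(k),cv2.minAreaRect(k)) for k in blobs(c,"blue",b)[:3]])
for n,b in(("jar/shelf",(95,195,145,240)),("bottle",(350,225,385,262)),("bulb",(340,190,380,230))):
    u0,v0,u1,v1=b;print(n,"diff",np.abs(d0["top"]["image"][v0:v1,u0:u1].astype(int)-t["image"][v0:v1,u0:u1]).mean())
for n,b in(("jar",(160,310,205,365)),("bottle",(308,214,336,256)),("bulb",(282,210,308,242))):
    u0,v0,u1,v1=b;print(n,"side diff",np.abs(d0["side"]["image"][v0:v1,u0:u1].astype(int)-s["image"][v0:v1,u0:u1]).mean())
E
```

```text
28.475 [ 0.4215 -0.244   0.3625] [ 0.7744 -0.9491  0.3496]
expected handle px [500.5661 245.5117] [379.3678 139.6754]
expected pull px [488.7668 300.6803] [408.7658 179.6558]
top [(array([497.2, 242.6]), 276.5, ((499.03497314453125, 240.9372100830078), (15.669937133789062, 33.811973571777344), 85.42607879638672)), (array([483. , 300.3]), 90.5, ((485.0, 300.0), (18.0, 12.0), 90.0)), (array([463.2, 270.2]), 55.5, ((463.5, 270.0), (8.0, 9.0), 90.0))]
side [(array([407.9, 182.3]), 185.0, ((407.676513671875, 182.29412841796875), (14.55213737487793, 15.764815330505371), 14.03624439239502)), (array([386.8, 170.6]), 87.5, ((386.4463195800781, 170.77467346191406), (5.896096229553223, 24.56707000732422), 31.607501983642578)), (array([378.5, 140.9]), 77.5, ((378.8846130371094, 140.42306518554688), (6.933752536773682, 15.254256248474121), 33.690067291259766))]
jar/shelf diff 1.577925925925926
bottle diff 3.172715572715573
bulb diff 3.27125
jar side diff 0.4635690235690236
bottle side diff 0.9007936507936508
bulb side diff 0.8084935897435898
```

```bash
python3 - <<'E'
from rig import *
from h import *
s=capture("side");print([(cen(k).round(1)) for k in blobs(s,"blue",(370,120,420,200))[:2]])
print(finish_job())
E
```

```text
[array([408. , 182.3]), array([386.7, 170.7])]
the job is handed in; nothing more can be done
None
```

I finished the job and handed it in at about 28.6 s of the 72 s allowed, in the order asked.

- **Square:** I drew the basket out by its pull grip and set it in the yellow square, label towards the scanner. Before a last nudge of 2–4 mm and letting go, it measured about 2.5 mm off centre and within 1° of square.
- **Trigger:** I squeezed it and released it. I could not read its angle. The squeeze went rigid, with the opening only changing from 44.6 to 43.5 mm as the grip went from 25 to 60 N. That fits the full 0.28 rad stop if the hinge is at the outer end. The listed squeezed width is 40 mm, and I put the difference down to the pad edge touching nearer the hinge. Afterwards the trigger was back out, at the same place in the picture as before.
- **Hook:** I hung the basket by its top handle on both prongs. The bar touched down at about 205 mm, as expected, and I let go and backed away.

**Last checks:**
- The handle and pull grip sit within about 3–6 pixels of where they were predicted, and the basket was still between the last two pictures.
- The wrist force is about zero.
- The jar, bottle and bulb look unchanged. The top view differed slightly at the bottle and bulb, probably shadow, but the side view did not.
- I had used all 12 picture views before lowering the basket, so these final checks are by numbers only.

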